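# Load petri dishes on the stage and lock the spring nuts in its channel

## Robot

A 6-joint arm with a two-finger parallel gripper is mounted at the origin on a cart in front of the work surface, level with it; the furniture and walls round the work are solid. World frame = base frame: x ahead of the robot, y to its left, z up, the work surface at z = 0. Lengths are in m, angles in rad, forces in N, time in s.
With the tool pointing down it reaches from about 0.35 to 0.775 m from the base axis. Payload 7.3 kg.
Tool frame: the origin (TCP) lies between the finger pads; the fingertips stand 8 mm ahead of it and the grasp point (between the pads) lies 11 mm behind it (robot.nose_length is the distance from the TCP to the fingertips, in m); z points along the fingers, y is the line along which they close (so a half turn about z gives the same grasp; the last joint's range is limited). The gripper opens to 92 mm and grips with 3 to 60 N. Pads are 19 mm wide; open, the fingers measure 130 mm over their backs; the gripper's body (75 mm by 190 mm) begins 47 mm behind the grasp point.
Start: joints at [-1.259, 0.342, 1.524, -0, 1.275, -0.146], TCP at [0.232, -0.471, 0.235] pointing down, gripper open.
Joint ranges: [-2.53, 2.53], [-0.77, 2.02], [0.04, 2.7], [-1, 4.14], [0.28, 2.66], [-3.11, 3.11]. Speed limits (rad/s): [2.57, 2.57, 3.14, 3.14, 3.14, 3.14].

## Interface

Orientations are given as [roll, pitch, yaw] about the fixed x, y, z axes, in that order (R = Rz(yaw) Ry(pitch) Rx(roll)).
In Python, from cell import robot gives the robot as it stands. The module is installed in compiled form; this text tells all that it offers.
- The arm moves only by the shell command python3 -m jog 'ROWS' [FORCE]. ROWS is JSON, a list that holds one entry, the list of rows, each a list of 5 numbers: the gripper's target within -1 to 1 (fully open at 1, half-way at 0, shut at -1), then the shift along the tool's x, y, z in m, then the turn about the tool's z in rad. A call has 1 to 5 rows; each row is the pose to reach, as a shift and turn from the pose commanded when the call began, along the tool's axes at that moment; what a row does not reach only later rows make up. A row lasts 1/12 s, in which the tool goes at most 41.7 mm and 7.16 degrees, less where a joint would pass 70% of its speed; a pose out of reach is approached as far as the arm can. A call with a gripper value outside its range is refused whole. The fingers move at their own pace and stop on an object; FORCE is the grip in N (left out, the last holds). Time passes only in rows, so rows that repeat a pose let the fingers close. It gives the time, the measured TCP pose, the force, the opening and the grip force at its end, in the units of the state.
- robot.observe(): the state, without advancing time (a new reading comes with each control period).
- robot.read_camera(name): name is "scene" or "top" or "wrist"; returns the picture (480x640x3 uint8, red, green, blue); there is no depth.
- robot.camera_model(name): a dict with "camera_matrix" (3x3 intrinsics, pixels), "position" and "attitude" of the camera in the world; the wrist camera has in their place "mount" (4x4, takes a point from camera to tool coordinates, whose origin is the TCP and whose axes are the flange's). Camera axes: x right, y down, z forward; pixel columns grow to the right and rows downward; lengths in m; the calibration is good to about 2 mm. A picture is of the moment at which its call begins: read the wrist's pose just before it. camera_model takes no time and is no camera call.
- robot.hand_in(): hands the job in; it is judged then, once.
The state is a dict: "time": time; "qpos": joint angles; "qvel": joint speeds; "joint_efforts": joint torques, N m; "tool_pos": TCP position; "tool_rot": TCP orientation; "contact_force": force on the tool from outside, world axes, zero at the start; "torque": the same for the moment, N m; "opening": finger opening in m; "grip_force": force on a finger pad.
Only numpy, scipy, OpenCV 4.12 (cv2) and the standard library are available. Lean on these libraries where they do the work, as an engineer would, in place of code of your own. Each camera call takes 0.05 s, during which the arm holds its last target. There are 200 camera calls.

## Task

Set every petri dish that is out flat on the stage, each centred on a white ring of its own in front of the two stop pins. Put the three orange-handled spring nuts in the channel as front stops, one at each red line (also where a ring stays empty): lower the nut lengthwise through the slot, press it down, twist it a quarter turn so that its handle is square to the channel, and let its spring lift the grooves onto the lips. The timer, beaker and vial must stay where they are, and the dishes must still be centred at the end.

Things in the scene. Friction and masses are not known exactly. Their poses are not given: they have to be found in the camera images.
- stage: Fixed dish stage, 136 x 300 x 34 mm; origin under its centre, x to its back (away from the robot at yaw 0), y along its length, z up. Back half: blue deck 34 mm high with three white rings (62 mm) 95 mm apart. Front half: bright strut channel along y, centred at x = -35 mm, lip tops flush with the deck; red lines across the lips mark the place in front of each ring.
- ring0 (a point): Centre of the right (stage -y) white ring, on the deck surface, 34 mm above the worktop, stage x = +35 mm; axes as the stage. Behind the ring two steel stop pins (8 mm thick, 9 mm tall) stand 35.5 mm from its centre, 46 degrees either side of stage +x
- seat0 (a point): Where the origin of a locked nut lies at the red line of the right (stage -y) ring: on the channel's middle line, 17 mm below the lip tops; axes as the stage. The slot between the lips is 26 mm wide; the lips' edges (3 mm thick) are turned down to 25 mm above the worktop; inside, the channel is 60 mm wide, its floor 5 mm above the worktop
- ring1 (a point): Centre of the middle white ring, on the deck surface, 34 mm above the worktop, stage x = +35 mm; axes as the stage. Behind the ring two steel stop pins (8 mm thick, 9 mm tall) stand 35.5 mm from its centre, 46 degrees either side of stage +x
- seat1 (a point): Where the origin of a locked nut lies at the red line of the middle ring: on the channel's middle line, 17 mm below the lip tops; axes as the stage. The slot between the lips is 26 mm wide; the lips' edges (3 mm thick) are turned down to 25 mm above the worktop; inside, the channel is 60 mm wide, its floor 5 mm above the worktop
- ring2 (a point): Centre of the left (stage +y) white ring, on the deck surface, 34 mm above the worktop, stage x = +35 mm; axes as the stage. Behind the ring two steel stop pins (8 mm thick, 9 mm tall) stand 35.5 mm from its centre, 46 degrees either side of stage +x
- seat2 (a point): Where the origin of a locked nut lies at the red line of the left (stage +y) ring: on the channel's middle line, 17 mm below the lip tops; axes as the stage. The slot between the lips is 26 mm wide; the lips' edges (3 mm thick) are turned down to 25 mm above the worktop; inside, the channel is 60 mm wide, its floor 5 mm above the worktop
- nut0: Twist-lock spring nut, 120 g: steel bar 48 (x) x 21 (y) x 8 mm with a 10 mm wide groove across its top near each end, round neck, and an orange handle 72 (x) x 12 (y) x 22 mm parallel to the bar, spanning z = 27 to 49 mm. Origin at the centre of the steel bar's underside, x along the handle, z up; 15 mm high when it stands on the worktop. All three nuts are alike; any fits any place
- dish0: White closed petri dish, 59 to 61 mm wide, 16 mm high, about 30 g; origin at the centre of its underside. May be absent
- nut1: Spring nut like nut0. Below the bar hangs a black sprung foot 44 x 21 mm, its underside 16 mm below the origin when free, 4 mm when fully squeezed (700 N/m, at most 9 N). The nut enters the slot only with its handle along the channel; let go like that it stands about 3 mm above seat height
- dish1: White closed petri dish, 59 to 61 mm wide, 16 mm high, about 30 g; origin at the centre of its underside. May be absent
- nut2: Spring nut like nut0. Locked, its handle is square to the channel, the grooves sit on the turned-down lip edges and the spring holds the origin at seat height. To turn inside the channel the origin must be 4 mm or more below seat height (hard stop at 8 mm)
- dish2: White closed petri dish, 59 to 61 mm wide, 16 mm high, about 30 g; origin at the centre of its underside. May be absent
- timer: Lab timer, 66 x 62 x 20 mm, left of the stage; bystander; origin at the centre of its underside
- beaker: Glass beaker, 50 mm wide, 66 mm high, left of the work; bystander; origin at the centre of its underside
- vial: Small blue-capped vial, 22 mm wide, 46 mm high, right of the stage; bystander; origin at the centre of its underside
Mind the look-alikes: they are no part of the job. Leave any yellow look-alike of the nut1 alone.

How it is judged:
At the end, for the whole second after the job is handed in: Each dish lies flat and still within 6 mm of the centre of its own ring; at each red line a nut is locked: within 3 mm of seat height, 6 mm of the channel's middle line and 10 mm of the red line, handle square to the channel within 0.3 rad, upright (0.12 rad) (((horizontal distance between dish0 and ring0 below 0.006 m and z of dish0 in the frame of ring0 between -0.003 and 0.003 m and angle between dish0's own z axis and vertical below 0.1 rad and linear speed of dish0 below 0.02 m/s) or (horizontal distance between dish0 and ring1 below 0.006 m and z of dish0 in the frame of ring1 between -0.003 and 0.003 m and angle between dish0's own z axis and vertical below 0.1 rad and linear speed of dish0 below 0.02 m/s) or (horizontal distance between dish0 and ring2 below 0.006 m and z of dish0 in the frame of ring2 between -0.003 and 0.003 m and angle between dish0's own z axis and vertical below 0.1 rad and linear speed of dish0 below 0.02 m/s)) and ((horizontal distance between dish1 and ring0 below 0.006 m and z of dish1 in the frame of ring0 between -0.003 and 0.003 m and angle between dish1's own z axis and vertical below 0.1 rad and linear speed of dish1 below 0.02 m/s) or (horizontal distance between dish1 and ring1 below 0.006 m and z of dish1 in the frame of ring1 between -0.003 and 0.003 m and angle between dish1's own z axis and vertical below 0.1 rad and linear speed of dish1 below 0.02 m/s) or (horizontal distance between dish1 and ring2 below 0.006 m and z of dish1 in the frame of ring2 between -0.003 and 0.003 m and angle between dish1's own z axis and vertical below 0.1 rad and linear speed of dish1 below 0.02 m/s)) and ((horizontal distance between dish2 and ring0 below 0.006 m and z of dish2 in the frame of ring0 between -0.003 and 0.003 m and angle between dish2's own z axis and vertical below 0.1 rad and linear speed of dish2 below 0.02 m/s) or (horizontal distance between dish2 and ring1 below 0.006 m and z of dish2 in the frame of ring1 between -0.003 and 0.003 m and angle between dish2's own z axis and vertical below 0.1 rad and linear speed of dish2 below 0.02 m/s) or (horizontal distance between dish2 and ring2 below 0.006 m and z of dish2 in the frame of ring2 between -0.003 and 0.003 m and angle between dish2's own z axis and vertical below 0.1 rad and linear speed of dish2 below 0.02 m/s)) and ((x of nut0 in the frame of seat0 between -0.006 and 0.006 m and y of nut0 in the frame of seat0 between -0.01 and 0.01 m and z of nut0 in the frame of seat0 between -0.003 and 0.003 m and angle between the x axis of nut0 and the x axis of stage, either way round below 0.3 rad and angle between nut0's own z axis and vertical below 0.12 rad) or (x of nut1 in the frame of seat0 between -0.006 and 0.006 m and y of nut1 in the frame of seat0 between -0.01 and 0.01 m and z of nut1 in the frame of seat0 between -0.003 and 0.003 m and angle between the x axis of nut1 and the x axis of stage, either way round below 0.3 rad and angle between nut1's own z axis and vertical below 0.12 rad) or (x of nut2 in the frame of seat0 between -0.006 and 0.006 m and y of nut2 in the frame of seat0 between -0.01 and 0.01 m and z of nut2 in the frame of seat0 between -0.003 and 0.003 m and angle between the x axis of nut2 and the x axis of stage, either way round below 0.3 rad and angle between nut2's own z axis and vertical below 0.12 rad)) and ((x of nut0 in the frame of seat1 between -0.006 and 0.006 m and y of nut0 in the frame of seat1 between -0.01 and 0.01 m and z of nut0 in the frame of seat1 between -0.003 and 0.003 m and angle between the x axis of nut0 and the x axis of stage, either way round below 0.3 rad and angle between nut0's own z axis and vertical below 0.12 rad) or (x of nut1 in the frame of seat1 between -0.006 and 0.006 m and y of nut1 in the frame of seat1 between -0.01 and 0.01 m and z of nut1 in the frame of seat1 between -0.003 and 0.003 m and angle between the x axis of nut1 and the x axis of stage, either way round below 0.3 rad and angle between nut1's own z axis and vertical below 0.12 rad) or (x of nut2 in the frame of seat1 between -0.006 and 0.006 m and y of nut2 in the frame of seat1 between -0.01 and 0.01 m and z of nut2 in the frame of seat1 between -0.003 and 0.003 m and angle between the x axis of nut2 and the x axis of stage, either way round below 0.3 rad and angle between nut2's own z axis and vertical below 0.12 rad)) and ((x of nut0 in the frame of seat2 between -0.006 and 0.006 m and y of nut0 in the frame of seat2 between -0.01 and 0.01 m and z of nut0 in the frame of seat2 between -0.003 and 0.003 m and angle between the x axis of nut0 and the x axis of stage, either way round below 0.3 rad and angle between nut0's own z axis and vertical below 0.12 rad) or (x of nut1 in the frame of seat2 between -0.006 and 0.006 m and y of nut1 in the frame of seat2 between -0.01 and 0.01 m and z of nut1 in the frame of seat2 between -0.003 and 0.003 m and angle between the x axis of nut1 and the x axis of stage, either way round below 0.3 rad and angle between nut1's own z axis and vertical below 0.12 rad) or (x of nut2 in the frame of seat2 between -0.006 and 0.006 m and y of nut2 in the frame of seat2 between -0.01 and 0.01 m and z of nut2 in the frame of seat2 between -0.003 and 0.003 m and angle between the x axis of nut2 and the x axis of stage, either way round below 0.3 rad and angle between nut2's own z axis and vertical below 0.12 rad))); the robot touches nothing.
It fails at once if the timer is shifted by more than 3 cm (distance of timer from where it was at the start of the episode above 0.03 m).
It fails at once if the beaker is shifted by more than 3 cm (distance of beaker from where it was at the start of the episode above 0.03 m).
It fails at once if the vial is shifted by more than 3 cm (distance of vial from where it was at the start of the episode above 0.03 m).
Of dish0, dish1, dish2 only 2 to 3 are there at a start; the rules pass over those that are not, and their reading is None.
At some moment in a run one of dish0, dish1, dish2 may be knocked a few centimetres aside while the robot is not near it.
It also fails if it takes over 210 s, if anything falls off the work surface, if the arm or the gripper's body presses on something with over 40 N, if the wrist force passes 120 N, or if a joint passes its speed limit or range.

## Working session

There is one attempt and no reset: what is moved stays moved. The work goes in short steps, Python scripts to look and compute and a shell command to move; the robot and the scene stay as the last step left them, time stands still between calls to the robot, and variables do not carry over. Pictures are saved under pics/ and viewed, at most 14 in all, crops included, and the job is handed in when it is done.

```bash
mkdir -p pics; python3 - <<'E'
from cell import robot
import cv2,numpy as np
for n in ["scene","top"]:
    im=robot.read_camera(n); cv2.imwrite(f"pics/{n}0.png",im[:,:,::-1])
    m=robot.camera_model(n); print(n,m)
print(robot.camera_model("wrist")); s=robot.observe(); print(s)
E
```

```text
scene {'camera_matrix': array([[491.47842378,   0.        , 315.74320832],
       [  0.        , 491.47842378, 235.15773497],
       [  0.        ,   0.        ,   1.        ]]), 'position': array([0.1697615 , 0.79474366, 0.71332963]), 'attitude': array([-2.21850623, -0.00720238, -2.65458168])}
top {'camera_matrix': array([[482.6568861 ,   0.        , 309.00431525],
       [  0.        , 482.6568861 , 228.68921438],
       [  0.        ,   0.        ,   1.        ]]), 'position': array([0.35016543, 0.01223267, 1.189619  ]), 'attitude': array([-2.95216181,  0.01121781, -1.55909666])}
{'camera_matrix': array([[340.79654046,   0.        , 318.742158  ],
       [  0.        , 340.79654046, 241.77375397],
       [  0.        ,   0.        ,   1.        ]]), 'mount': array([[ 2.37699456e-04, -9.60777060e-01, -2.77321807e-01,
         7.58878488e-02],
       [ 9.99999647e-01,  4.51787131e-04, -7.08084738e-04,
         9.40277766e-04],
       [ 8.05601997e-04, -2.77321541e-01,  9.60776828e-01,
        -1.50826003e-01],
       [ 0.00000000e+00,  0.00000000e+00,  0.00000000e+00,
         1.00000000e+00]])}
{'time': 0.1, 'qpos': array([-1.25902306e+00,  3.42645920e-01,  1.52490165e+00, -3.92541074e-06,
        1.27539823e+00, -1.46042652e-01]), 'qvel': array([ 1.17874935e-03, -2.31060123e-03, -1.21751826e-03, -1.90207703e-03,
        1.86464968e-05, -6.45168248e-04]), 'joint_efforts': array([ 1.80075902e-03, -4.32004917e+01, -2.44693905e+01,  7.19676842e-02,
        5.25003928e-02, -4.37279346e-05]), 'tool_pos': array([ 0.2319372 , -0.47060602,  0.23412508]), 'tool_rot': array([-3.14025337e+00, -1.93200875e-04,  4.57816930e-01]), 'contact_force': array([ 0.23274788, -0.33498184, -0.13187937]), 'torque': array([0.02877218, 0.03492154, 0.04447586]), 'grip_force': 0.0, 'opening': 0.09180590144631706}
```

View pics/top0.png

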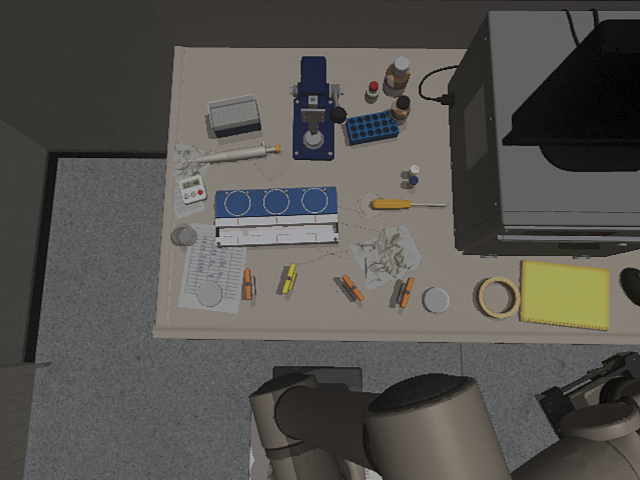

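View pics/scene0.png

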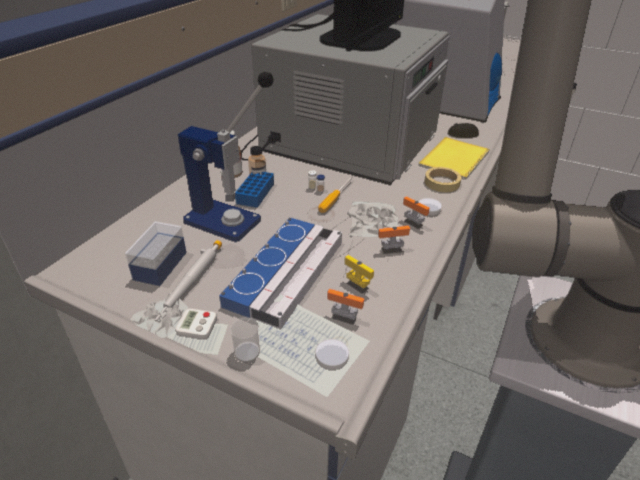

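The top view shows three orange-handled nuts at about (249,284), (352,288) and (404,292). The yellow look-alike is at (289,279), and the orange item at (390,204) is a screwdriver, so I leave both alone. There are two white dishes at (209,293) and (436,299). The three rings are at (237,203), (276,202) and (315,200), all empty. The roll of tape at (498,297) is not a dish.

```bash
cat > h.py <<'E'
from cell import robot
import cv2,numpy as np
from scipy.spatial.transform import Rotation as Ro
def ray(name,px,z,st=None):
    m=robot.camera_model(name);K=np.array(m["camera_matrix"])
    px=np.atleast_2d(np.array(px,float))
    d=np.c_[px,np.ones(len(px))]@np.linalg.inv(K).T
    if name=="wrist":
        Rt=Ro.from_euler("xyz",st["tool_rot"]).as_matrix();M=np.array(m["mount"])
        R=Rt@M[:3,:3];p=Rt@M[:3,3]+st["tool_pos"]
    else: R=Ro.from_euler("xyz",m["attitude"]).as_matrix();p=np.array(m["position"])
    d=d@R.T
    return (p+d*((z-p[2])/d[:,2])[:,None])[:,:2]
def rect(pts):
    (c,s,a)=cv2.minAreaRect((pts*1e4).astype(np.float32)); a=np.deg2rad(a)
    if s[0]<s[1]: a+=np.pi/2; s=s[::-1]
    a=(a+np.pi/2)%np.pi-np.pi/2
    return np.round(np.array(c)/1e4,4),np.round(np.array(s)/1e4,4),round(a,3)
def blobs(mask,amin):
    cs,_=cv2.findContours(mask.astype(np.uint8),cv2.RETR_EXTERNAL,cv2.CHAIN_APPROX_NONE)
    return [c[:,0,:] for c in cs if cv2.contourArea(c)>amin]
def snap(name,fn=None):
    st=robot.observe(); im=robot.read_camera(name)
    if fn: cv2.imwrite("pics/"+fn,im[:,:,::-1])
    return st,im,cv2.cvtColor(im,cv2.COLOR_RGB2HSV)
def orange(h): return (h[...,0]>=5)&(h[...,0]<=17)&(h[...,1]>150)&(h[...,2]>90)
def blue(h): return (h[...,0]>=100)&(h[...,0]<=125)&(h[...,1]>120)&(h[...,2]>50)
def mid(p,q): return (np.array(p)+q)/2
def goto(st,xy,yaw):
    "tool-frame shift and turn to world xy,yaw (yaw mod pi)"
    d=np.array(xy)-st["tool_pos"][:2]; y=st["tool_rot"][2]
    t=-((yaw-y+np.pi/2)%np.pi-np.pi/2)
    c,s=np.cos(y),np.sin(y)
    return np.round([c*d[0]+s*d[1],s*d[0]-c*d[1]],4),round(t,3)
E
python3 - <<'E'
from h import *
st,im,h=snap("top")
for b in blobs(orange(h),40): print("orange",b.mean(0),rect(ray("top",b,0.062)))
for b in blobs(blue(h),600): print("blue",b.mean(0),rect(ray("top",b,0.034)))
g=cv2.cvtColor(im,cv2.COLOR_RGB2GRAY)
for c in [(209,293),(436,299)]:
    x,y=c; r=g[y-22:y+22,x-22:x+22]
    ci=cv2.HoughCircles(cv2.resize(r,None,fx=4,fy=4,interpolation=cv2.INTER_CUBIC),cv2.HOUGH_GRADIENT,2,100,param1=100,param2=20,minRadius=40,maxRadius=65)[0,0]
    p=[x-22+ci[0]/4,y-22+ci[1]/4]; print("dish",p,ci[2]/4/482.66*1.17,ray("top",p,0.016))
for p in [(237,203),(276,202),(315,200)]:
    x,y=p
    ci=cv2.HoughCircles(cv2.resize(g[y-22:y+22,x-20:x+20],None,fx=4,fy=4,interpolation=cv2.INTER_CUBIC),cv2.HOUGH_GRADIENT,2,100,param1=100,param2=20,minRadius=40,maxRadius=65)[0,0]
    p=[x-20+ci[0]/4,y-22+ci[1]/4];print("ring",p,ray("top",p,0.034))
E
```

```text
orange [404.38709677 299.38709677] (array([ 0.4014, -0.1945]), array([0.0309, 0.0108]), np.float64(-0.345))
orange [357.7037037  293.92592593] (array([ 0.4135, -0.0875]), array([0.0307, 0.0106]), np.float64(0.677))
orange [248.14705882 291.94117647] (array([0.4162, 0.1663]), array([0.0301, 0.0116]), np.float64(0.036))
orange [409.03333333 283.9       ] (array([ 0.4382, -0.2069]), array([0.0299, 0.0108]), np.float64(-0.344))
orange [347.61538462 280.88461538] (array([ 0.4439, -0.0635]), array([0.0303, 0.0106]), np.float64(0.677))
orange [247.09090909 275.57575758] (array([0.4534, 0.17  ]), array([0.0307, 0.0117]), np.float64(0.037))
blue [372.61702128 125.68794326] (array([ 0.8405, -0.1293]), array([0.1253, 0.0613]), np.float64(-1.377))
blue [312.99206349  75.54761905] (array([0.9797, 0.0221]), array([0.0986, 0.057 ]), np.float64(0.006))
dish [np.float32(208.25), np.float32(293.75)] 0.030906847 [[0.41244458 0.26991206]]
dish [np.float32(437.75), np.float32(298.75)] 0.033330914 [[ 0.40665111 -0.28320949]]
ring [np.float32(238.25), np.float32(202.75)] [[0.63508097 0.20314808]]
ring [np.float32(276.25), np.float32(202.25)] [[0.63718607 0.10933397]]
ring [np.float32(314.75), np.float32(200.75)] [[0.64183615 0.01444482]]
```

```bash
python3 -m jog '[[[1,0.036,-0.02,0,0],[1,0.072,-0.04,0,0],[1,0.108,-0.06,0,0],[1,0.144,-0.08,0,0],[1,0.18,-0.1,0,0]]]'
python3 -m jog '[[[1,0.036,-0.02,0,0.12],[1,0.072,-0.04,0,0.24],[1,0.108,-0.059,0,0.36],[1,0.108,-0.059,0,0.48],[1,0.108,-0.059,0,0.6]]]'
python3 -m jog '[[[1,0,0,0,0.1],[1,0,0,0,0.2],[1,0,0,0,0.2],[1,0,0,0,0.2]]]'
python3 - <<'E'
from h import *
st,im,h=snap("wrist","w1.png")
for b in blobs(orange(h),40): print("orange",b.mean(0),rect(ray("wrist",b,0.063,st)))
print(st["tool_pos"],st["tool_rot"])
E
```

```text
time: 0.57
tool_pos: [0.3498, -0.3, 0.2346]
tool_rot: [-3.141, 0.0, 0.457]
contact_force: [1.4, -0.5, -0.3]
opening: 0.0917
grip_force: 0.0
time: 0.98
tool_pos: [0.4216, -0.198, 0.2346]
tool_rot: [-3.14, -0.0, -0.112]
contact_force: [0.0, -0.2, 0.0]
opening: 0.0919
grip_force: 0.0
time: 1.32
tool_pos: [0.42, -0.2009, 0.2346]
tool_rot: [-3.142, 0.0, -0.307]
contact_force: [-0.0, 0.0, 0.8]
opening: 0.092
grip_force: 0.0
orange [319.81578947 242.85526316] (array([ 0.402 , -0.1963]), array([0.0308, 0.0099]), np.float64(-0.31))
orange [199.37195122 249.84146341] (array([ 0.4318, -0.0802]), array([0.0709, 0.0185]), np.float64(0.67))
orange [320.32183908 204.91954023] (array([ 0.4384, -0.2083]), array([0.0337, 0.0105]), np.float64(-0.31))
[ 0.42002792 -0.20092372  0.23455532] [-3.14154605e+00  3.76508567e-04 -3.06688605e-01]
```

View pics/w1.png

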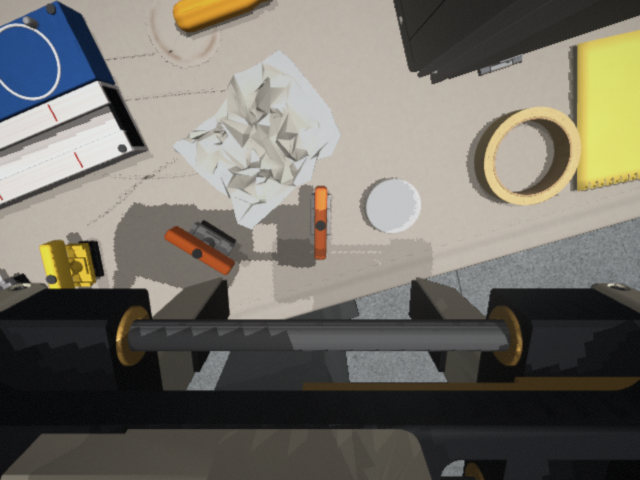

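The wrist view shows the orange nut at (320,224) under the gripper, with nut B at (199,250), the dish at (393,205) and the yellow look-alike at (70,265). I now grasp nut A.

```bash
python3 -m jog '[[[0,0,-0.001,0.037,0],[0,0,-0.001,0.074,0],[0,0,-0.001,0.11,0],[0,0,-0.001,0.147,0],[0,0,-0.001,0.17,0]]]' 30
python3 -m jog '[[[0,0,0,0.008,0],[0,0,0,0.015,0],[-1,0,0,0.015,0],[-1,0,0,0.015,0],[-1,0,0,0.015,0]]]' 30
python3 -m jog '[[[-1,0,0,0,0],[-1,0,0,0,0],[-1,0,0,-0.02,0],[-1,0,0,-0.06,0],[-1,0,0,-0.1,0]]]' 30
```

```text
time: 1.78
tool_pos: [0.4189, -0.1993, 0.0618]
tool_rot: [-3.141, 0.003, -0.307]
contact_force: [-1.0, 0.2, -0.1]
opening: 0.0627
grip_force: 0.0
time: 2.2
tool_pos: [0.4214, -0.2008, 0.0511]
tool_rot: [3.141, -0.003, -0.309]
contact_force: [-0.7, 0.1, -0.2]
opening: 0.0306
grip_force: 0.0
time: 2.62
tool_pos: [0.4194, -0.1994, 0.1504]
tool_rot: [-3.141, 0.003, -0.31]
contact_force: [1.4, -1.0, -1.6]
opening: 0.0116
grip_force: 29.8
```

```bash
python3 -m jog '[[[-1,0.005,-0.035,-0.02,-0.1],[-1,0.01,-0.07,-0.04,-0.2],[-1,0.015,-0.107,-0.06,-0.3],[-1,0.02,-0.144,-0.08,-0.35],[-1,0.025,-0.18,-0.1,-0.35]]]'
python3 -m jog '[[[-1,0,-0.03,0,0],[-1,0,-0.06,0,0],[-1,0,-0.09,0,0],[-1,0,-0.09,0,0],[-1,0,-0.09,0,0]]]'
python3 - <<'E'
from h import *
st,im,h=snap("wrist","w2.png")
for b in blobs(blue(h),600): print("blue",b.mean(0),rect(ray("wrist",b,0.034,st)))
for b in blobs(orange(h),40): print("orange",b.mean(0),rect(ray("wrist",b,0.063,st)))
print(st["tool_pos"],st["tool_rot"])
E
```

```text
time: 3.03
tool_pos: [0.4987, -0.0355, 0.2507]
tool_rot: [3.141, -0.001, 0.043]
contact_force: [1.0, -0.0, -1.6]
opening: 0.0116
grip_force: 29.8
time: 3.45
tool_pos: [0.4947, 0.054, 0.2495]
tool_rot: [3.141, -0.0, 0.044]
contact_force: [0.4, -0.9, -1.8]
opening: 0.0113
grip_force: 29.8
blue [365.30508475  66.3220339 ] (array([0.644 , 0.0147]), array([0.0577, 0.0574]), np.float64(-1.527))
blue [267.51704545  66.57386364] (array([0.6398, 0.1102]), array([0.0577, 0.0574]), np.float64(-1.527))
blue [169.73446328  67.1920904 ] (array([0.6351, 0.2052]), array([0.0579, 0.0578]), np.float64(-1.131))
blue [267.01816911  65.30398323] (array([0.6386, 0.1099]), array([0.2984, 0.0679]), np.float64(-1.522))
orange [318.65671642 358.        ] (array([0.334, 0.047]), array([0.0241, 0.0211]), np.float64(-1.527))
orange [427.64864865 271.60810811] (array([ 0.4466, -0.0628]), array([0.0414, 0.0112]), np.float64(0.667))
orange [209.02112676 263.99295775] (array([0.4451, 0.1668]), array([0.0569, 0.016 ]), np.float64(0.093))
orange [319.25842697 278.31460674] (array([0.4387, 0.0511]), array([0.1053, 0.0252]), np.float64(0.035))
[0.49467169 0.05398855 0.24945223] [ 3.14128027e+00 -3.73484338e-04  4.36000518e-02]
```

View pics/w2.png

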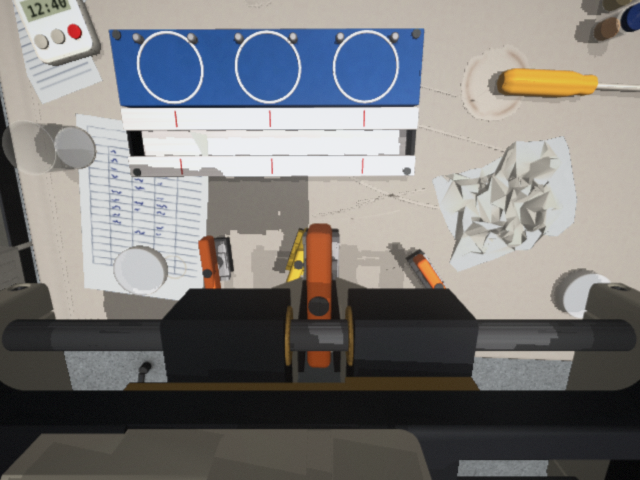

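The stage is clear: rings at (171,66), (267,66) and (366,66), with red lines at (176/181,119/166), (270/272,118/165) and (366/363,118/165). The nut is held at (318,270). I go over seat0 with the handle along the channel and check the slot against the held handle.

```bash
python3 -m jog '[[[-1,0.02,0.012,0.02,-0.12],[-1,0.04,0.024,0.04,-0.24],[-1,0.06,0.036,0.06,-0.36],[-1,0.077,0.046,0.08,-0.48],[-1,0.077,0.046,0.08,-0.6]]]'
python3 -m jog '[[[-1,0,0,0.02,-0.12],[-1,0,0,0.04,-0.24],[-1,0,0,0.04,-0.36],[-1,0,0,0.04,-0.48],[-1,0,0,0.04,-0.6]]]'
python3 -m jog '[[[-1,0,0,0,-0.12],[-1,0,0,0,-0.24],[-1,0,0,0,-0.36],[-1,0,0,0,-0.374],[-1,0,0,0,-0.374]]]'
python3 - <<'E'
from h import *
st,im,h=snap("wrist","w3.png")
print(st["tool_pos"],st["tool_rot"])
g=cv2.cvtColor(im,cv2.COLOR_RGB2GRAY)
for r in (40,80,120,160): print(r,g[r,230:420:4])
E
```

```text
time: 3.92
tool_pos: [0.5744, 0.0063, 0.1645]
tool_rot: [-3.139, 0.004, 0.643]
contact_force: [-1.5, -0.3, -1.3]
opening: 0.0114
grip_force: 29.8
time: 4.33
tool_pos: [0.5736, 0.008, 0.1286]
tool_rot: [-3.141, 0.001, 1.244]
contact_force: [0.1, 0.6, -1.7]
opening: 0.0117
grip_force: 29.8
time: 4.75
tool_pos: [0.5738, 0.0085, 0.1291]
tool_rot: [-3.142, 0.0, 1.61]
contact_force: [0.2, -0.3, -0.6]
opening: 0.0112
grip_force: 29.8
[0.57382894 0.00851453 0.12911885] [-3.14153821e+00  3.19322499e-04  1.61020721e+00]
40 [223 222 221 220 220 221 221 197 184 219 181 187 185 183 182 183 171 191
 193 196 195 190 193 189 148 152 150 186 185 186 179 183 184 183 184  44
  64  69  65  67  63  63  92 103 101 102 101 101]
80 [140 140 143 144 153 224 224 173 112 183 185 187 183 182 186 184 185 194
 195 197 197 194 196 186 149 155 153 188 186 187 186 181 184 184 173  45
  69  70 209  69  71 105 105 105 105 104 105 104]
120 [141 140 140 141 142 141 144 142 123 111 184 182 182 187 185 182 185 173
 193 192 197 191 192 186 148 153 155 188 185 186 188 185 183 184 106  59
 128 104  69 107 106 106 112 111 109 106 107 103]
160 [145 142 144 144 143 144 144 146 146 115 186 185 183 187 185 184 188 131
 193 184 194 188 189 187 149 153 151 189 184 183 185 186 182 188  53  69
  72  99 109 109 111 111 111 111 112 111 106  65]
```

View pics/w3.png

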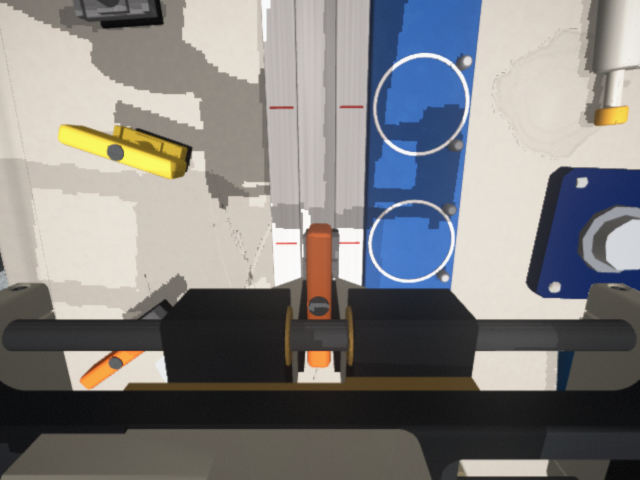

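```bash
cat >> h.py <<'E'
def red(h): return ((h[...,0]>=173)|(h[...,0]<=4))&(h[...,1]>110)&(h[...,2]>70)
def reds(st,h):
    out=[]
    for b in blobs(red(h),6):
        (x,y),_,_=cv2.minAreaRect(b); out.append((round(x,1),round(y,1)))
    return out
def rel(st,xy):
    d=np.array(xy)-st["tool_pos"][:2]; y=st["tool_rot"][2]; c,s=np.cos(y),np.sin(y)
    return np.round(np.c_[d@[c,s],d@[s,-c]]*1000,1)
def intool(name,px,z,st): return rel(st,ray(name,px,z,st))
E
python3 - <<'E'
from h import *
st=robot.observe(); im=cv2.imread("pics/w3.png")[:,:,::-1]; h=cv2.cvtColor(np.ascontiguousarray(im),cv2.COLOR_RGB2HSV)
r=reds(st,h); print(r); print(intool("wrist",r,0.034,st))
b=max([b for b in blobs(orange(h),200) if 300<b[:,0].mean()<340],key=len)
for y in (240,260,280): 
    q=b[b[:,1]==y][:,0]; print(y,q.min(),q.max(),intool("wrist",[[(q.min()+q.max())/2,y]],st["tool_pos"][2]+.014,st))
print(b[:,1].min(), intool("wrist",[[319.5,b[:,1].min()],[319.5,366]],st["tool_pos"][2]+.014,st))
print("rings",ray("wrist",[[412.5,241],[421.5,104]],.034,st))
E
```

```text
[(351.0, 106.5)]
[[98.4 23. ]]
240 307 330 [[35.8  1.2]]
260 307 330 [[27.   1.2]]
280 307 330 [[17.8  1.2]]
225 [[ 42.2   1.7]
 [-25.3   1.7]]
rings [[0.64530122 0.01570416]
 [0.640327   0.11141391]]
```

```bash
python3 - <<'E'
from h import *
st=robot.observe(); im=np.ascontiguousarray(cv2.imread("pics/w3.png")[:,:,::-1]).astype(int)
m=(im[...,0]-np.maximum(im[...,1],im[...,2])>45); m[:, :255]=0; m[:,375:]=0; m[270:]=0
for b in blobs(m,3):
    x,y,w,hh=cv2.boundingRect(b)
    if hh<8: print(x,y,w,hh, intool("wrist",[[x-.5,y+hh/2-.5],[x+w-.5,y+hh/2-.5]],.034,st).tolist())
E
```

```text
339 242 21 2 [[3.0, 16.2], [3.0, 31.9]]
276 242 21 2 [[3.0, -31.2], [3.0, -15.4]]
340 106 23 2 [[98.4, 15.3], [98.4, 30.8]]
270 106 23 3 [[98.1, -31.9], [98.1, -16.4]]
```

```bash
python3 -m jog '[[[-1,0.002,-0.001,0,-0.009],[-1,0.002,-0.001,0.01,-0.009],[-1,0.002,-0.001,0.025,-0.009],[-1,0.002,-0.001,0.04,-0.009],[-1,0.002,-0.001,0.05,-0.009]]]'
python3 -m jog '[[[-1,0,0,0.005,0],[-1,0,0,0.01,0],[-1,0,0,0.015,0],[-1,0,0,0.02,0],[-1,0,0,0.02,0]]]'
```

```text
time: 5.22
tool_pos: [0.5719, 0.0119, 0.0772]
tool_rot: [-3.14, -0.0, 1.622]
contact_force: [0.7, -0.2, -1.4]
opening: 0.0115
grip_force: 29.8
time: 5.63
tool_pos: [0.5731, 0.0119, 0.0592]
tool_rot: [3.141, 0.0, 1.623]
contact_force: [-2.0, 1.2, 4.5]
opening: 0.0115
grip_force: 29.8
```

```bash
python3 -m jog '[[[-1,0,0,0,0],[-1,0,0,0,0],[-1,0,0,0,0]]]'
python3 -m jog '[[[-1,0,0,0.003,0],[-1,0,0,0.007,0],[-1,0,0,0.007,0],[-1,0,0,0.007,0]]]'
```

```text
time: 5.88
tool_pos: [0.5731, 0.0119, 0.0599]
tool_rot: [3.14, 0.0, 1.623]
contact_force: [-1.8, 1.0, 6.0]
opening: 0.0117
grip_force: 29.8
time: 6.22
tool_pos: [0.5748, 0.012, 0.0554]
tool_rot: [3.136, 0.001, 1.623]
contact_force: [-3.4, 2.3, 21.2]
opening: 0.0115
grip_force: 30.1
```

```bash
python3 - <<'E'
from h import *
st,im,h=snap("wrist","w4.png")
im2=robot.read_camera("scene"); 
cv2.imwrite("pics/w4c.png",np.vstack([cv2.resize(im[150:390,180:460],(560,480)),cv2.resize(im2[200:340,220:400],(560,436))])[:,:,::-1][:,:])
E
python3 - <<'E'
import cv2
i=cv2.imread("pics/w4c.png"); cv2.imwrite("pics/w4d.png",cv2.resize(cv2.hconcat([i[:480],cv2.resize(i[480:],(560,480))]),(800,343)))
E
```

```text
(no output)
```

View pics/w4d.png

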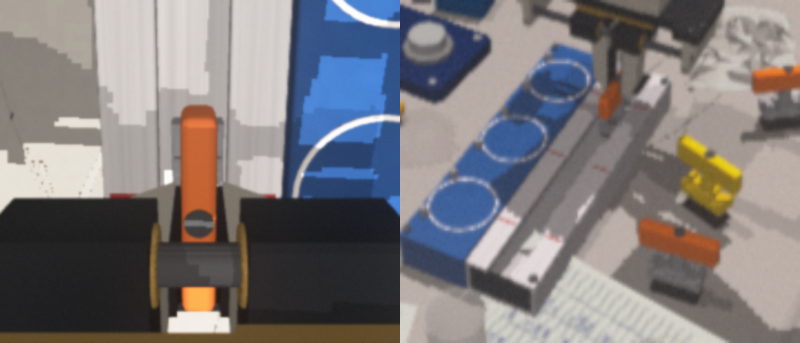

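The wrist crop shows the bar sitting too far right in the slot (left gap of about 15 px and none on the right), and the x force agrees. I back up a little, shift towards -x and try again.

```bash
python3 -m jog '[[[-1,0,0,-0.01,0],[-1,0,-0.002,-0.01,0],[-1,0,-0.002,-0.01,0],[-1,0,-0.002,-0.01,0],[-1,0,-0.002,-0.01,0]]]'
python3 -m jog '[[[-1,0,0,0.004,0],[-1,0,0,0.008,0],[-1,0,0,0.008,0],[-1,0,0,0.008,0]]]'
```

```text
time: 6.73
tool_pos: [0.5713, 0.0115, 0.0621]
tool_rot: [3.14, 0.0, 1.623]
contact_force: [3.0, -0.1, 2.0]
opening: 0.0118
grip_force: 30.0
time: 7.07
tool_pos: [0.5714, 0.0115, 0.0552]
tool_rot: [3.14, 0.001, 1.623]
contact_force: [-1.5, -0.1, 14.3]
opening: 0.0117
grip_force: 30.0
```

Wrist-view scale and the spring forces agree: the nut is held about 12 mm lower in the fingers than assumed, because I lifted while they were still closing. So it is already at the hard stop. I rise to the mid-press height, recentre by 1 mm and twist.

```bash
python3 -m jog '[[[-1,0,0.001,-0.003,0],[-1,0,0.001,-0.003,0],[-1,0,0.001,-0.003,0]]]'
python3 -m jog '[[[-1,0,0,0,0.12],[-1,0,0,0,0.24],[-1,0,0,0,0.36],[-1,0,0,0,0.48],[-1,0,0,0,0.6]]]'
```

```text
time: 7.32
tool_pos: [0.5714, 0.0115, 0.0569]
tool_rot: [-3.141, 0.0, 1.623]
contact_force: [-0.0, -0.8, 6.3]
opening: 0.0116
grip_force: 30.0
time: 7.73
tool_pos: [0.5714, 0.0117, 0.0568]
tool_rot: [-3.141, 0.001, 1.017]
contact_force: [0.0, -0.3, 5.8]
opening: 0.0114
grip_force: 30.0
```

```bash
python3 -m jog '[[[-1,0,0,0,0.12],[-1,0,0,0,0.24],[-1,0,0,0,0.36],[-1,0,0,0,0.48],[-1,0,0,0,0.6]]]'
python3 -m jog '[[[-1,0,0,0,0.12],[-1,0,0,0,0.24],[-1,0,0,0,0.36],[-1,0,0,0,0.37],[-1,0,0,0,0.37]]]'
python3 -m jog '[[[-1,0,0,-0.002,0],[-1,0,0,-0.004,0],[-1,0,0,-0.006,0],[-1,0,0,-0.006,0]]]'
```

```text
time: 8.15
tool_pos: [0.5714, 0.0117, 0.0568]
tool_rot: [-3.141, 0.001, 0.418]
contact_force: [-0.1, 0.2, 6.9]
opening: 0.0117
grip_force: 30.0
time: 8.57
tool_pos: [0.5714, 0.0117, 0.0568]
tool_rot: [-3.142, 0.001, 0.052]
contact_force: [-0.7, -0.0, 6.7]
opening: 0.0117
grip_force: 30.0
time: 8.9
tool_pos: [0.5713, 0.0117, 0.0628]
tool_rot: [-3.142, 0.001, 0.053]
contact_force: [1.2, 0.6, 2.3]
opening: 0.0115
grip_force: 30.0
```

```bash
python3 -m jog '[[[0,0,0,-0.001,0],[0,0,0,-0.001,0],[0,0,0,-0.001,0],[0,0,0,-0.03,0],[0,0,0,-0.07,0]]]'
python3 -m jog '[[[0,-0.03,0.016,-0.02,0],[0,-0.06,0.032,-0.04,0],[0,-0.09,0.048,-0.06,0],[0,-0.12,0.064,-0.08,0],[0,-0.146,0.082,-0.1,0]]]'
python3 -m jog '[[[0,0,0,0,-0.12],[0,0,0,0,-0.24],[0,0,0,0,-0.36],[0,0,0,0,-0.48],[0,0,0,0,-0.6]]]'
python3 - <<'E'
from h import *
st,im,h=snap("wrist","w5.png")
print(st["tool_pos"],st["tool_rot"])
for b in blobs(orange(h),40):
    r=rect(ray("wrist",b,0.060,st)); print("orange",b.mean(0),r,intool("wrist",[b.mean(0)],.06,st))
E
```

```text
time: 9.32
tool_pos: [0.5688, 0.012, 0.1299]
tool_rot: [-3.14, 0.01, 0.053]
contact_force: [1.1, -0.1, -0.1]
opening: 0.0403
grip_force: 0.0
time: 9.73
tool_pos: [0.428, -0.0779, 0.2335]
tool_rot: [-3.141, 0.001, 0.054]
contact_force: [0.1, -0.6, 0.1]
opening: 0.0461
grip_force: 0.0
time: 10.15
tool_pos: [0.4299, -0.0779, 0.2329]
tool_rot: [-3.141, 0.0, 0.659]
contact_force: [0.6, 0.5, 0.0]
opening: 0.0459
grip_force: 0.0
[ 0.42992074 -0.07786241  0.23293056] [-3.14106469e+00  3.74731271e-04  6.58963474e-01]
orange [317.06493506 243.15584416] (array([ 0.4137, -0.0892]), array([0.032, 0.01 ]), np.float64(0.662)) [[-19.2  -0.8]]
orange [316.53333333 205.47777778] (array([ 0.4438, -0.0654]), array([0.0349, 0.0107]), np.float64(0.659)) [[18.5 -1.3]]
orange [504.58       108.01333333] (array([ 0.6149, -0.1472]), array([0.0639, 0.0113]), np.float64(1.362)) [[105.9 165.7]]
orange [95.04854369 45.80582524] (array([0.4348, 0.1653]), array([0.0711, 0.0216]), np.float64(0.101)) [[ 155.2 -189. ]]
orange [337.22702703  31.20540541] (array([0.5702, 0.0116]), array([0.0648, 0.0126]), np.float64(0.049)) [[166.1  16.3]]
```

View pics/w5.png

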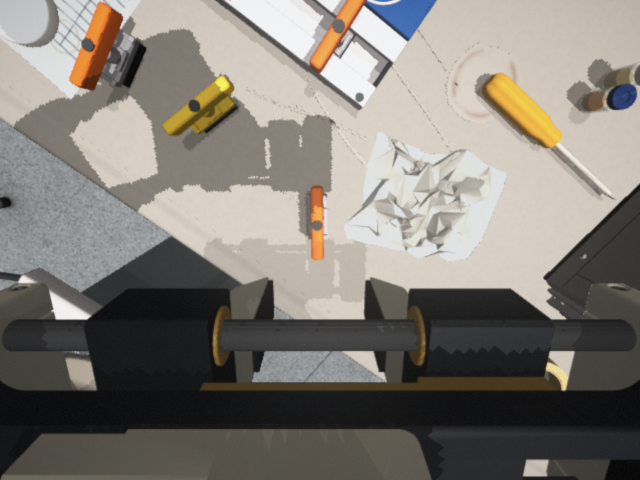

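Nut B is at (317,223), right below the gripper. The placed nut at (337,31) reads square at (0.570, 0.012). I grasp B, this time letting the fingers close fully.

```bash
python3 -m jog '[[[0,0,-0.002,0.037,0],[0,0,-0.002,0.074,0],[0,0,-0.002,0.11,0],[0,0,-0.002,0.147,0],[0,0,-0.002,0.17,0]]]' 30
python3 -m jog '[[[-0.3,0,0,0.008,0],[-0.5,0,0,0.014,0],[-1,0,0,0.014,0],[-1,0,0,0.014,0],[-1,0,0,0.014,0]]]' 30
python3 -m jog '[[[-1,0,0,0,0],[-1,0,0,0,0],[-1,0,0,0,0]]]'
python3 -m jog '[[[-1,0,0,-0.02,0],[-1,0,0,-0.05,0],[-1,0,0,-0.08,0],[-1,0,0,-0.08,0]]]'
```

```text
time: 10.62
tool_pos: [0.4273, -0.0756, 0.0602]
tool_rot: [-3.138, 0.002, 0.65]
contact_force: [-0.5, -0.2, -0.5]
opening: 0.0454
grip_force: 0.0
time: 11.03
tool_pos: [0.4301, -0.0767, 0.0505]
tool_rot: [3.139, -0.001, 0.653]
contact_force: [0.1, -0.4, 0.1]
opening: 0.0173
grip_force: 0.0
time: 11.28
tool_pos: [0.4298, -0.0766, 0.0499]
tool_rot: [3.14, -0.001, 0.653]
contact_force: [1.5, 0.6, 0.8]
opening: 0.0119
grip_force: 29.9
time: 11.62
tool_pos: [0.4318, -0.0772, 0.1338]
tool_rot: [3.134, -0.005, 0.653]
contact_force: [1.6, -1.1, -1.0]
opening: 0.0118
grip_force: 29.9
```

```bash
python3 -m jog '[[[-1,0.036,-0.01,-0.02,0],[-1,0.073,-0.02,-0.02,0],[-1,0.109,-0.032,-0.02,0],[-1,0.146,-0.043,-0.02,0],[-1,0.182,-0.053,-0.02,0]]]'
python3 -m jog '[[[-1,0.037,-0.011,0,-0.12],[-1,0.037,-0.011,0,-0.24],[-1,0.037,-0.011,0,-0.36],[-1,0.037,-0.011,0,-0.48],[-1,0.037,-0.011,0,-0.6]]]'
python3 -m jog '[[[-1,0,0,0.005,-0.12],[-1,0,0,0.01,-0.24],[-1,0,0,0.02,-0.36],[-1,0,0,0.02,-0.367],[-1,0,0,0.02,-0.367]]]'
cat > m.py <<'E'
from h import *
import sys
fn=sys.argv[1]; st,im,h=snap("wrist",fn); im=im.astype(int)
print(st["tool_pos"],st["tool_rot"])
m=(im[...,0]-np.maximum(im[...,1],im[...,2])>45); m[:, :255]=0; m[:,375:]=0; m[270:]=0
for b in blobs(m,3):
    x,y,w,hh=cv2.boundingRect(b)
    if hh<8: print(x,y,w,hh, intool("wrist",[[x-.5,y+hh/2-.5],[x+w-.5,y+hh/2-.5]],.034,st).tolist())
print(goto(st,[float(sys.argv[2]),float(sys.argv[3])],1.62))
E
python3 m.py w6.png .5669 .1066
```

```text
time: 12.03
tool_pos: [0.5418, 0.0782, 0.1488]
tool_rot: [-3.141, 0.0, 0.653]
contact_force: [0.5, -0.3, -1.1]
opening: 0.0117
grip_force: 29.9
time: 12.45
tool_pos: [0.5636, 0.108, 0.1481]
tool_rot: [-3.14, 0.001, 1.26]
contact_force: [0.0, 0.5, -2.0]
opening: 0.0121
grip_force: 29.9
time: 12.87
tool_pos: [0.5634, 0.1075, 0.1283]
tool_rot: [-3.139, 0.0, 1.617]
contact_force: [-0.8, -0.5, -1.2]
opening: 0.0116
grip_force: 29.9
[0.5634363  0.10754672 0.12826915] [-3.13943992e+00  9.29709454e-05  1.61712623e+00]
346 248 22 2 [[-1.4, 21.2], [-1.4, 37.8]]
284 248 16 2 [[-1.5, -25.4], [-1.5, -13.4]]
349 113 24 3 [[93.6, 21.2], [93.6, 37.4]]
279 113 24 2 [[93.9, -26.1], [93.9, -9.9]]
(array([-0.0011,  0.0034]), np.float64(-0.003))
```

```bash
python3 -m jog '[[[-1,-0.001,0.0034,0,-0.003],[-1,-0.001,0.0034,0.015,-0.003],[-1,-0.001,0.0034,0.03,-0.003],[-1,-0.001,0.0034,0.045,-0.003],[-1,-0.001,0.0034,0.06,-0.003]]]'
python3 -m jog '[[[-1,0,0,0.005,0],[-1,0,0,0.01,0],[-1,0,0,0.015,0],[-1,0,0,0.015,0]]]'
```

```text
time: 13.33
tool_pos: [0.5683, 0.1067, 0.0691]
tool_rot: [3.14, 0.0, 1.621]
contact_force: [-0.6, -0.2, -1.1]
opening: 0.0116
grip_force: 29.9
time: 13.67
tool_pos: [0.568, 0.1068, 0.0542]
tool_rot: [3.141, 0.0, 1.623]
contact_force: [-0.3, -0.6, 1.1]
opening: 0.012
grip_force: 30.0
```

```bash
python3 -m jog '[[[-1,0,-0.0005,0.004,0],[-1,0,-0.0005,0.008,0],[-1,0,-0.0005,0.008,0],[-1,0,-0.0005,0.008,0]]]'
python3 -m jog '[[[-1,0,0,0,0.12],[-1,0,0,0,0.24],[-1,0,0,0,0.24],[-1,0,0,0,0.24]]]'
```

```text
time: 14.0
tool_pos: [0.5681, 0.1068, 0.0471]
tool_rot: [3.139, 0.0, 1.623]
contact_force: [0.2, -0.5, 5.3]
opening: 0.0115
grip_force: 30.0
time: 14.33
tool_pos: [0.5681, 0.1068, 0.0473]
tool_rot: [3.139, -0.001, 1.382]
contact_force: [0.3, 0.1, 6.0]
opening: 0.0116
grip_force: 30.0
```

Turning freely. I finish the twist, release it and move to nut C.

```bash
python3 -m jog '[[[-1,0,0,0,0.12],[-1,0,0,0,0.24],[-1,0,0,0,0.36],[-1,0,0,0,0.48],[-1,0,0,0,0.6]]]'
python3 -m jog '[[[-1,0,0,0,0.12],[-1,0,0,0,0.24],[-1,0,0,0,0.36],[-1,0,0,0,0.48],[-1,0,0,0,0.6]]]'
python3 -m jog '[[[-1,0,0,0,0.12],[-1,0,0,0,0.132],[-1,0,0,0,0.132],[-1,0,0,-0.003,0.132],[-1,0,0,-0.006,0.132]]]'
python3 -m jog '[[[0,0,0,0,0],[0,0,0,0,0],[0,0,0,0,0],[0,0,0,-0.03,0],[0,0,0,-0.07,0]]]'
```

```text
time: 14.75
tool_pos: [0.5681, 0.1068, 0.0473]
tool_rot: [3.139, -0.002, 0.777]
contact_force: [0.6, -1.2, 5.4]
opening: 0.0116
grip_force: 30.0
time: 15.17
tool_pos: [0.5682, 0.1067, 0.0473]
tool_rot: [3.141, -0.003, 0.177]
contact_force: [0.3, -0.5, 7.2]
opening: 0.012
grip_force: 30.0
time: 15.58
tool_pos: [0.5679, 0.1067, 0.053]
tool_rot: [3.141, -0.002, 0.051]
contact_force: [2.0, -0.7, 2.7]
opening: 0.0118
grip_force: 30.0
time: 16.0
tool_pos: [0.564, 0.1066, 0.1189]
tool_rot: [3.142, 0.01, 0.051]
contact_force: [1.7, 0.3, -0.1]
opening: 0.0405
grip_force: 0.0
```

```bash
python3 -m jog '[[[0,-0.03,-0.012,-0.03,0],[0,-0.06,-0.027,-0.06,0],[0,-0.09,-0.042,-0.085,0],[0,-0.12,-0.055,-0.11,0],[0,-0.128,-0.066,-0.115,0]]]'
python3 -m jog '[[[0,0,0,0,0],[0,0,0,0,0]]]'
python3 - <<'E'
from h import *
st,im,h=snap("wrist","w7.png")
print(st["tool_pos"],st["tool_rot"])
for b in blobs(orange(h),40):
    r=rect(ray("wrist",b,0.062,st)); print("orange",b.mean(0),r,intool("wrist",[b.mean(0)],.062,st))
E
```

```text
time: 16.42
tool_pos: [0.4332, 0.1668, 0.2401]
tool_rot: [-3.141, -0.002, 0.052]
contact_force: [0.4, 0.5, -0.2]
opening: 0.0461
grip_force: 0.0
time: 16.58
tool_pos: [0.4355, 0.1665, 0.2374]
tool_rot: [3.141, -0.001, 0.053]
contact_force: [-0.5, -0.6, -1.3]
opening: 0.0456
grip_force: 0.0
[0.43547882 0.16648331 0.23743068] [ 3.14145256e+00 -1.02227107e-03  5.29614249e-02]
orange [316.81333333 243.52      ] (array([0.4149, 0.167 ]), array([0.0309, 0.0103]), np.float64(0.121)) [[-19.7  -1.7]]
orange [314.91764706 205.47058824] (array([0.454, 0.171]), array([0.0335, 0.0107]), np.float64(0.101)) [[18.6 -3.5]]
orange [393.24 102.95] (array([0.5495, 0.1056]), array([0.0349, 0.0111]), np.float64(0.052)) [[110.9  66.7]]
orange [395.96116505  56.32038835] (array([0.5868, 0.1073]), array([0.0333, 0.0119]), np.float64(0.062)) [[148.3  66.7]]
orange [503.75714286  78.35714286] (array([0.5736, 0.011 ]), array([0.0713, 0.0122]), np.float64(0.055)) [[131.  162.2]]
```

View pics/w7.png

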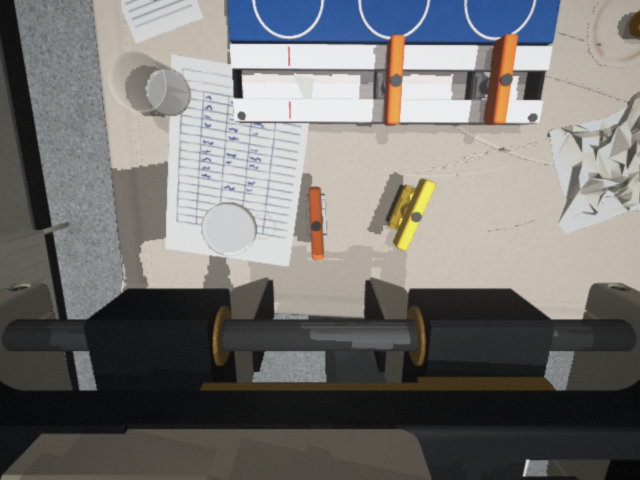

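Two nuts sit square at the red lines, (396,80) and (503,79). Nut C is at (317,223), between the dish at (229,228) and the yellow nut at (415,215). I grasp C.

```bash
python3 -m jog '[[[0,0,-0.004,0.037,-0.05],[0,0,-0.004,0.074,-0.05],[0,0,-0.004,0.11,-0.05],[0,0,-0.004,0.147,-0.05],[0,0,-0.004,0.174,-0.05]]]' 30
python3 -m jog '[[[-0.3,0,0,0.008,0],[-0.5,0,0,0.0135,0],[-1,0,0,0.0135,0],[-1,0,0,0.0135,0],[-1,0,0,0.0135,0]]]' 30
python3 -m jog '[[[-1,0,0,0,0],[-1,0,0,0,0],[-1,0,0,0,0]]]'
python3 -m jog '[[[-1,0,0,-0.02,0],[-1,0,0,-0.05,0],[-1,0,0,-0.08,0],[-1,0,0,-0.1,0]]]'
python3 -c "
from h import *
print(goto(robot.observe(),[.5632,.2015],1.62))"
```

```text
time: 17.05
tool_pos: [0.4344, 0.1689, 0.059]
tool_rot: [3.141, 0.005, 0.1]
contact_force: [0.0, -0.0, -0.3]
opening: 0.0461
grip_force: 0.0
time: 17.47
tool_pos: [0.4369, 0.1702, 0.0509]
tool_rot: [-3.141, -0.003, 0.101]
contact_force: [0.0, 0.1, -0.4]
opening: 0.0167
grip_force: 0.0
time: 17.72
tool_pos: [0.4365, 0.1703, 0.0505]
tool_rot: [-3.141, -0.003, 0.101]
contact_force: [0.5, -0.6, -0.0]
opening: 0.0118
grip_force: 36.6
time: 18.05
tool_pos: [0.436, 0.1703, 0.1522]
tool_rot: [-3.141, -0.002, 0.101]
contact_force: [-0.8, 0.5, -1.0]
opening: 0.0117
grip_force: 35.5
(array([ 0.1297, -0.0182]), np.float64(-1.519))
```

```bash
python3 -m jog '[[[-1,0.035,-0.005,0,-0.12],[-1,0.07,-0.01,0,-0.24],[-1,0.105,-0.015,0,-0.36],[-1,0.13,-0.018,0,-0.48],[-1,0.13,-0.018,0,-0.6]]]'
python3 -m jog '[[[-1,0,0,0,-0.12],[-1,0,0,0,-0.24],[-1,0,0,0,-0.36],[-1,0,0,0,-0.48],[-1,0,0,0,-0.6]]]'
python3 -m jog '[[[-1,0,0,0.01,-0.12],[-1,0,0,0.02,-0.24],[-1,0,0,0.025,-0.319],[-1,0,0,0.025,-0.319],[-1,0,0,0.025,-0.319]]]'
python3 m.py w8.png .5632 .2015
```

```text
time: 18.47
tool_pos: [0.5672, 0.2018, 0.1494]
tool_rot: [3.14, -0.003, 0.707]
contact_force: [-2.2, -1.2, -2.2]
opening: 0.0116
grip_force: 35.5
time: 18.88
tool_pos: [0.5627, 0.2012, 0.1495]
tool_rot: [-3.141, 0.0, 1.307]
contact_force: [-0.1, 0.5, -1.3]
opening: 0.0118
grip_force: 35.5
time: 19.3
tool_pos: [0.5628, 0.2011, 0.1245]
tool_rot: [-3.141, 0.0, 1.618]
contact_force: [-0.1, 0.0, -0.9]
opening: 0.0117
grip_force: 35.5
[0.56280516 0.20114111 0.12447801] [-3.14070380e+00  2.26916409e-04  1.61775744e+00]
342 248 21 2 [[-0.3, 18.1], [-0.3, 33.6]]
278 248 21 2 [[-0.3, -29.3], [-0.3, -13.8]]
(array([0.0003, 0.0004]), np.float64(-0.002))
```

```bash
python3 -m jog '[[[-1,0,0.0002,0.015,0],[-1,0,0.0002,0.03,0],[-1,0,0.0002,0.045,0],[-1,0,0.0002,0.06,0],[-1,0,0.0002,0.07,0]]]'
python3 -m jog '[[[-1,0,0,0.004,0],[-1,0,0,0.007,0],[-1,0,0,0.007,0],[-1,0,0,0.007,0]]]'
```

```text
time: 19.77
tool_pos: [0.5632, 0.2011, 0.0539]
tool_rot: [-3.141, 0.0, 1.618]
contact_force: [0.2, -0.8, 1.3]
opening: 0.0116
grip_force: 35.6
time: 20.1
tool_pos: [0.5635, 0.2012, 0.0488]
tool_rot: [3.141, 0.0, 1.62]
contact_force: [-2.1, -1.7, 4.8]
opening: 0.0118
grip_force: 35.5
```

```bash
python3 -m jog '[[[-1,0,-0.0003,0.0015,0],[-1,0,-0.0003,0.0015,0],[-1,0,-0.0003,0.0015,0]]]'
python3 -m jog '[[[-1,0,0,0,0.12],[-1,0,0,0,0.24],[-1,0,0,0,0.24],[-1,0,0,0,0.24]]]'
```

```text
time: 20.35
tool_pos: [0.5635, 0.2012, 0.0477]
tool_rot: [3.14, -0.0, 1.62]
contact_force: [-2.6, -0.4, 5.4]
opening: 0.0117
grip_force: 35.6
time: 20.68
tool_pos: [0.5644, 0.2014, 0.0481]
tool_rot: [3.138, -0.001, 1.379]
contact_force: [-0.5, -0.6, 5.1]
opening: 0.0116
grip_force: 35.6
```

```bash
python3 -m jog '[[[-1,0,0,0.001,0.12],[-1,0,0,0.001,0.24],[-1,0,0,0.001,0.36],[-1,0,0,0.001,0.48],[-1,0,0,0.001,0.6]]]'
python3 -m jog '[[[-1,0,0,0,0.12],[-1,0,0,0,0.24],[-1,0,0,0,0.36],[-1,0,0,0,0.48],[-1,0,0,0,0.6]]]'
python3 -m jog '[[[-1,0,0,0,0.12],[-1,0,0,0,0.131],[-1,0,0,0,0.131],[-1,0,0,-0.003,0.131],[-1,0,0,-0.006,0.131]]]'
```

```text
time: 21.1
tool_pos: [0.5649, 0.2013, 0.0474]
tool_rot: [3.139, -0.004, 0.774]
contact_force: [1.2, -0.6, 6.1]
opening: 0.0116
grip_force: 35.6
time: 21.52
tool_pos: [0.5646, 0.2012, 0.0473]
tool_rot: [3.141, -0.004, 0.174]
contact_force: [-0.0, -0.5, 6.4]
opening: 0.0118
grip_force: 35.6
time: 21.93
tool_pos: [0.5645, 0.2013, 0.0529]
tool_rot: [-3.141, -0.004, 0.049]
contact_force: [1.2, -0.4, 2.3]
opening: 0.0113
grip_force: 35.5
```

```bash
python3 -m jog '[[[0,0,0,0,0],[0,0,0,0,0],[0,0,0,0,0],[0,0,0,-0.03,0],[0,0,0,-0.07,0]]]'
python3 -m jog '[[[1,-0.03,-0.015,-0.02,0],[1,-0.06,-0.03,-0.04,0],[1,-0.09,-0.045,-0.06,0],[1,-0.12,-0.06,-0.07,0],[1,-0.149,-0.076,-0.07,0]]]'
python3 -m jog '[[[1,0,0,0,0],[1,0,0,0,0]]]'
cat > d.py <<'E'
from h import *
import sys
st,im,h=snap("wrist",sys.argv[1]); print(st["tool_pos"],st["tool_rot"])
g=cv2.medianBlur(cv2.cvtColor(im,cv2.COLOR_RGB2GRAY),3)
g[285:]=0
z=float(sys.argv[2])
c=cv2.HoughCircles(g,cv2.HOUGH_GRADIENT,1.5,60,param1=120,param2=30,minRadius=22,maxRadius=52)
for x,y,r in (c[0][:6] if c is not None else []):
    p=ray("wrist",[[x,y],[x+r,y]],z,st); print(np.round([x,y,r]),"xy",np.round(p[0],4),"rad",round(np.linalg.norm(p[0]-p[1]),4),intool("wrist",[[x,y]],z,st))
E
python3 d.py w9.png .015
```

```text
time: 22.35
tool_pos: [0.5601, 0.2005, 0.1176]
tool_rot: [3.14, 0.01, 0.049]
contact_force: [1.4, -0.4, 0.5]
opening: 0.0401
grip_force: 0.0
time: 22.77
tool_pos: [0.4097, 0.2704, 0.1931]
tool_rot: [-3.14, -0.003, 0.049]
contact_force: [1.0, 1.5, 1.2]
opening: 0.0737
grip_force: 0.0
time: 22.93
tool_pos: [0.4092, 0.2703, 0.1911]
tool_rot: [3.141, 0.0, 0.052]
contact_force: [0.5, -0.2, -0.1]
opening: 0.0873
grip_force: 0.0
[0.4091539  0.27027256 0.19112967] [3.14128770e+00 4.15699710e-04 5.18576673e-02]
[320. 134.  51.] xy [0.4932 0.273 ] rad 0.0468 [[84.   1.6]]
[332. 197.  51.] xy [0.436  0.2584] rad 0.0492 [[26.2 13.3]]
[364.  70.  44.] xy [0.5487 0.238 ] rad 0.0388 [[137.7  39.5]]
[389. 178.  51.] xy [0.4573 0.2056] rad 0.0484 [[44.8 67. ]]
[260.  58.  26.] xy [0.5534 0.3281] rad 0.0228 [[147.1 -50.3]]
[274. 184.  28.] xy [0.446  0.3148] rad 0.0265 [[ 39.1 -42.6]]
```

View pics/w9.png

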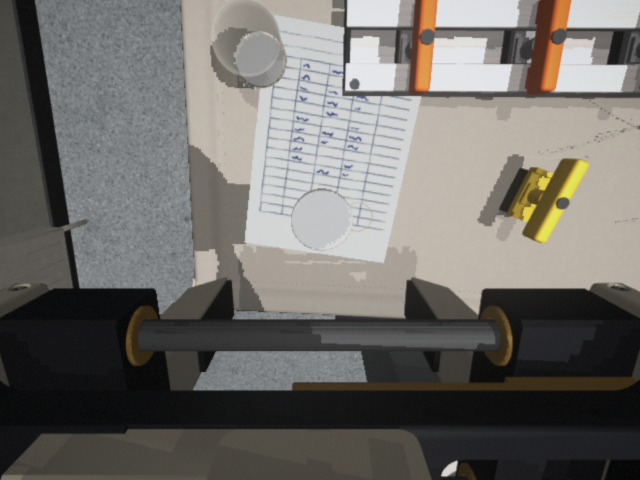

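The dish is at (322,219) with a radius of about 31 px, against white paper.

```bash
python3 - <<'E'
from h import *
st=robot.observe(); p=[[322,219],[291.5,219],[352.5,219],[322,188.5],[322,249.5]]
print(ray("wrist",p,.015,st),intool("wrist",p,.015,st).tolist())
E
```

```text
[[0.41546851 0.26661739]
 [0.41395046 0.29644646]
 [0.41698648 0.23678979]
 [0.44517147 0.2682063 ]
 [0.38421911 0.26494575]] [[4.9, 3.5], [4.9, -26.4], [5.0, 33.3], [34.7, 3.4], [-26.3, 3.6]]
```

```bash
python3 -m jog '[[[1,0.0043,0.0025,0.037,0],[1,0.0043,0.0025,0.074,0],[1,0.0043,0.0025,0.11,0],[1,0.0043,0.0025,0.145,0],[1,0.0043,0.0025,0.165,0]]]' 10
python3 -m jog '[[[1,0,0,0.008,0],[1,0,0,0.014,0],[1,0,0,0.014,0],[-0.2,0,0,0.014,0],[-0.2,0,0,0.014,0]]]' 10
python3 -m jog '[[[-0.2,0,0,0,0],[-0.2,0,0,0,0],[-0.2,0,0,0,0],[-0.2,0,0,0,0],[-0.2,0,0,0,0]]]' 10
```

```text
time: 23.4
tool_pos: [0.4142, 0.2657, 0.022]
tool_rot: [3.139, 0.005, 0.048]
contact_force: [-0.4, -0.1, 0.2]
opening: 0.0917
grip_force: 0.0
time: 23.82
tool_pos: [0.4161, 0.2678, 0.0133]
tool_rot: [-3.141, -0.003, 0.049]
contact_force: [0.5, 0.7, 0.2]
opening: 0.0831
grip_force: 0.0
time: 24.23
tool_pos: [0.4152, 0.2676, 0.0126]
tool_rot: [-3.141, -0.001, 0.049]
contact_force: [-1.4, -0.3, 3.9]
opening: 0.0589
grip_force: 10.0
```

```bash
python3 -m jog '[[[-0.2,0,0,-0.03,0],[-0.2,0,0,-0.06,0],[-0.2,0,0,-0.1,0],[-0.2,0.03,0.01,-0.13,0],[-0.2,0.065,0.02,-0.13,0]]]'
python3 -m jog '[[[-0.2,0.03,0.012,0,0],[-0.2,0.06,0.024,0,0],[-0.2,0.09,0.036,0,0],[-0.2,0.12,0.046,0,0],[-0.2,0.15,0.053,0,0]]]'
python3 -m jog '[[[-0.2,0,0,0,0],[-0.2,0,0,0,0]]]'
python3 - <<'E'
from h import *
st,im,h=snap("wrist","w10.png"); print(st["tool_pos"],st["tool_rot"],st["opening"],goto(st,[.6335,.2045],.049))
E
```

```text
time: 24.65
tool_pos: [0.4824, 0.2522, 0.1485]
tool_rot: [-3.139, -0.009, 0.052]
contact_force: [2.0, 0.5, 0.2]
opening: 0.0587
grip_force: 10.0
time: 25.07
tool_pos: [0.6345, 0.2039, 0.1419]
tool_rot: [3.141, 0.001, 0.048]
contact_force: [0.8, 0.5, 0.7]
opening: 0.0584
grip_force: 10.0
time: 25.23
tool_pos: [0.6338, 0.2043, 0.1409]
tool_rot: [3.141, 0.001, 0.048]
contact_force: [-0.5, 0.1, -0.1]
opening: 0.0585
grip_force: 10.0
[0.63384424 0.20429531 0.14085407] [3.14133564e+00 1.34293422e-03 4.77226626e-02] 0.05852663157577442 (array([-0.0003, -0.0002]), np.float64(-0.001))
```

View pics/w10.png

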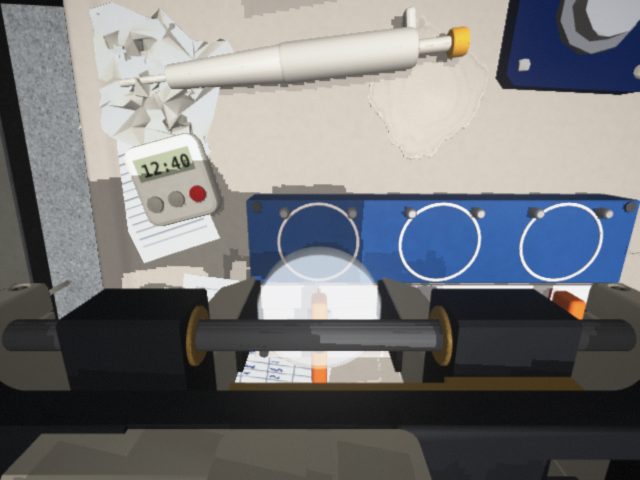

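```bash
python3 - <<'E'
from h import *
st=robot.observe(); z=st["tool_pos"][2]
print("ring",intool("wrist",[[318,242],[440,241],[562,242]],.034,st).tolist())
for zz in (z+.0034,z-.0126): print("dishtop/bottom",intool("wrist",[[319,248],[258,309],[380,309],[319,366]],zz,st).tolist())
E
```

```text
ring [[1.2, -0.3], [2.1, 95.7], [1.3, 191.9]]
dishtop/bottom [[30.7, 0.4], [0.1, -28.7], [0.2, 29.6], [-31.6, 0.5]]
dishtop/bottom [[25.7, 0.5], [-8.1, -31.8], [-8.1, 32.8], [-43.3, 0.5]]
```

```bash
python3 -m jog '[[[-0.2,0.001,-0.0005,0.02,0],[-0.2,0.001,-0.0005,0.04,0],[-0.2,0.001,-0.0005,0.06,0],[-0.2,0.001,-0.0005,0.075,0],[-0.2,0.001,-0.0005,0.085,0]]]'
python3 -m jog '[[[-0.2,0,0,0.004,0],[-0.2,0,0,0.0085,0],[-0.2,0,0,0.0085,0],[-0.2,0,0,0.0085,0]]]'
```

```text
time: 25.7
tool_pos: [0.632, 0.2062, 0.0555]
tool_rot: [3.141, 0.003, 0.05]
contact_force: [-0.9, -0.2, -0.6]
opening: 0.0586
grip_force: 10.0
time: 26.03
tool_pos: [0.6345, 0.2059, 0.0494]
tool_rot: [-3.142, -0.001, 0.05]
contact_force: [-0.7, 0.7, -0.1]
opening: 0.0583
grip_force: 10.0
```

```bash
python3 -m jog '[[[-0.2,0,0.0005,0.002,0],[-0.2,0,0.0005,0.003,0],[-0.2,0,0.0005,0.003,0]]]'
python3 -m jog '[[[0,0,0,0,0],[0.3,0,0,0,0],[0.5,0,0,0,0],[0.6,0,0,0,0],[0.6,0,0,0,0]]]'
python3 -m jog '[[[0.6,0,0,-0.02,0],[0.6,0,0,-0.05,0],[0.6,0,0,-0.09,0],[0.6,0,0,-0.12,0],[0.6,0,0,-0.15,0]]]'
```

```text
time: 26.28
tool_pos: [0.6348, 0.2052, 0.0467]
tool_rot: [-3.141, -0.002, 0.049]
contact_force: [0.0, 0.6, 4.1]
opening: 0.0586
grip_force: 10.0
time: 26.7
tool_pos: [0.634, 0.2051, 0.0452]
tool_rot: [3.141, 0.001, 0.049]
contact_force: [-0.2, -0.3, -0.1]
opening: 0.0719
grip_force: 0.0
time: 27.12
tool_pos: [0.6342, 0.2052, 0.1975]
tool_rot: [-3.142, -0.001, 0.049]
contact_force: [0.6, 1.4, 0.2]
opening: 0.0734
grip_force: 0.0
```

```bash
python3 -m jog '[[[1,-0.019,0.036,0,0],[1,-0.038,0.072,0,0],[1,-0.057,0.108,0,0],[1,-0.076,0.144,0,0],[1,-0.095,0.18,0,0]]]'
python3 -m jog '[[[1,-0.019,0.036,0,0],[1,-0.038,0.072,0,0],[1,-0.057,0.108,0,0],[1,-0.076,0.144,0,0],[1,-0.095,0.18,0,0]]]'
python3 -m jog '[[[1,-0.019,0.036,0,0],[1,-0.038,0.072,0,0],[1,-0.061,0.108,0,0],[1,-0.061,0.116,0,0],[1,-0.061,0.116,0,0]]]'
python3 d.py w11.png .015; python3 -c "
from h import *
st,im,h=snap('top','top2.png')
a=cv2.imread('pics/w11.png');b=cv2.imread('pics/top2.png')[150:330,180:460]
cv2.imwrite('pics/c11.png',cv2.hconcat([cv2.resize(a,(400,300)),cv2.resize(b,(400,300))]))"
```

```text
time: 27.53
tool_pos: [0.547, 0.0194, 0.1955]
tool_rot: [3.141, 0.0, 0.05]
contact_force: [0.2, -1.5, 0.3]
opening: 0.0915
grip_force: 0.0
time: 27.95
tool_pos: [0.461, -0.1652, 0.1957]
tool_rot: [3.141, -0.0, 0.049]
contact_force: [0.9, -0.1, -0.8]
opening: 0.0918
grip_force: 0.0
time: 28.37
tool_pos: [0.4062, -0.2851, 0.1956]
tool_rot: [3.141, -0.0, 0.045]
contact_force: [0.5, 0.8, -0.7]
opening: 0.0917
grip_force: 0.0
[ 0.406166   -0.2851072   0.19558536] [ 3.14096222e+00 -3.58479678e-04  4.45193916e-02]
[472. 218.  46.] xy [ 0.4177 -0.4369] rad 0.0458 [[  4.8 152.2]]
[176. 122.  44.] xy [ 0.495  -0.1503] rad 0.0409 [[  94.8 -130.7]]
[314. 221.  31.] xy [ 0.4077 -0.2809] rad 0.0305 [[ 1.7 -4.1]]
[253. 100.  46.] xy [ 0.5174 -0.2208] rad 0.0417 [[114.  -59.3]]
[185.  53.  30.] xy [ 0.5526 -0.1622] rad 0.0259 [[ 151.7 -116.2]]
[529. 257.  23.] xy [ 0.3798 -0.5022] rad 0.0233 [[-36.  215.7]]
```

View pics/c11.png

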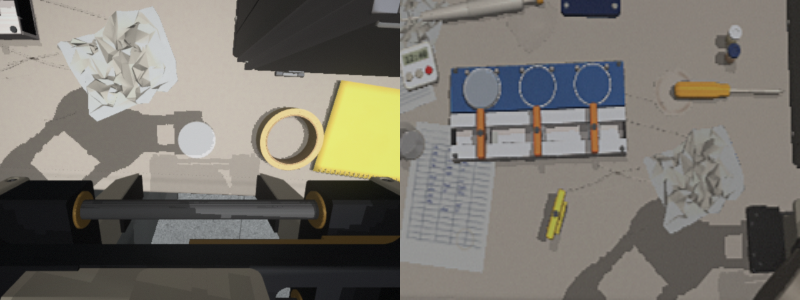

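The right dish is at (314,221) in the wrist view with a radius of 30.5 mm, clear of the tape roll. The top view shows dish 1 on its ring and three nuts square at the red lines. I grasp dish 2.

```bash
python3 -m jog '[[[1,0.0015,-0.0045,0.037,0],[1,0.0015,-0.0045,0.074,0],[1,0.0015,-0.0045,0.11,0],[1,0.0015,-0.0045,0.145,0],[1,0.0015,-0.0045,0.168,0]]]' 10
python3 -m jog '[[[1,0,0,0.008,0],[1,0,0,0.0155,0],[1,0,0,0.0155,0],[-0.2,0,0,0.0155,0],[-0.2,0,0,0.0155,0]]]' 10
python3 -m jog '[[[-0.2,0,0,0,0],[-0.2,0,0,0,0],[-0.2,0,0,0,0],[-0.2,0,0,0,0],[-0.2,0,0,0,0]]]' 10
python3 -m jog '[[[-0.2,0,0,-0.03,0],[-0.2,0,0,-0.06,0],[-0.2,0,0,-0.1,0],[-0.2,0,0,-0.13,0],[-0.2,0,0,-0.13,0]]]' 
python3 -c "
from h import *
st=robot.observe();print(goto(st,[.638,.1098],.049),goto(st,[.6415,.015],.049))"
```

```text
time: 28.88
tool_pos: [0.4081, -0.2749, 0.0249]
tool_rot: [-3.139, 0.002, 0.052]
contact_force: [0.7, 0.1, 0.5]
opening: 0.0921
grip_force: 0.0
time: 29.3
tool_pos: [0.4093, -0.2785, 0.0136]
tool_rot: [3.14, -0.002, 0.05]
contact_force: [-0.8, -0.2, 0.3]
opening: 0.0826
grip_force: 0.0
time: 29.72
tool_pos: [0.4085, -0.2784, 0.0127]
tool_rot: [3.141, -0.001, 0.049]
contact_force: [-1.3, 0.4, 5.1]
opening: 0.0586
grip_force: 10.0
time: 30.13
tool_pos: [0.4107, -0.2802, 0.1479]
tool_rot: [3.134, -0.008, 0.049]
contact_force: [1.3, -0.3, 0.5]
opening: 0.0583
grip_force: 10.0
(array([ 0.2463, -0.3783]), np.float64(0.0)) (array([ 0.2451, -0.2835]), np.float64(0.0))
```

```bash
python3 -m jog '[[[-0.2,0.026,-0.03,0,0],[-0.2,0.052,-0.06,0,0],[-0.2,0.078,-0.09,0,0],[-0.2,0.104,-0.12,0,0],[-0.2,0.13,-0.15,0,0]]]'
python3 -m jog '[[[-0.2,0.026,-0.03,0,0],[-0.2,0.052,-0.06,0,0],[-0.2,0.078,-0.09,0,0],[-0.2,0.104,-0.12,0,0],[-0.2,0.115,-0.1335,0,0]]]'
python3 -m jog '[[[-0.2,0,0,0,0],[-0.2,0,0,0,0],[-0.2,0,0,0,0]]]'
python3 - <<'E'
from h import *
st,im,h=snap("wrist","w12.png"); print(st["tool_pos"],st["tool_rot"],st["opening"],goto(st,[.641,.015],.049))
E
```

```text
time: 30.55
tool_pos: [0.5312, -0.1202, 0.1416]
tool_rot: [-3.141, 0.001, 0.049]
contact_force: [1.2, -0.5, -0.0]
opening: 0.0587
grip_force: 10.0
time: 30.97
tool_pos: [0.6408, 0.0213, 0.1411]
tool_rot: [-3.14, -0.001, 0.052]
contact_force: [-1.3, 0.1, -0.4]
opening: 0.0583
grip_force: 10.0
time: 31.22
tool_pos: [0.6381, 0.0165, 0.1413]
tool_rot: [3.141, 0.002, 0.049]
contact_force: [-0.4, 0.0, -0.1]
opening: 0.0582
grip_force: 10.0
[0.6381482  0.01654066 0.14129607] [3.14134957e+00 1.90670076e-03 4.90240700e-02] 0.05820208613040894 (array([0.0028, 0.0017]), np.float64(0.0))
```

View pics/w12.png

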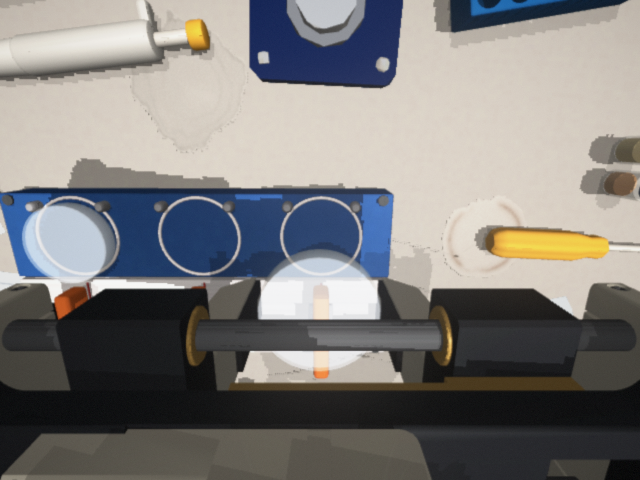

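```bash
python3 - <<'E'
from h import *
st=robot.observe(); z=st["tool_pos"][2]
print("ring",intool("wrist",[[321,236],[199.5,236],[78,237]],.034,st).tolist())
print("dishtop",intool("wrist",[[319,249],[258,309],[380,309]],z+.0034,st).tolist())
print("dish1 top",intool("wrist",[[66,243]],.05,st).tolist())
E
```

```text
ring [[6.1, 2.1], [6.0, -93.4], [5.2, -189.1]]
dishtop [[30.2, 0.4], [0.1, -28.7], [0.2, 29.6]]
dish1 top [[5.0, -187.1]]
```

```bash
python3 -m jog '[[[-0.2,0.005,0.0018,0.02,0],[-0.2,0.005,0.0018,0.04,0],[-0.2,0.005,0.0018,0.06,0],[-0.2,0.005,0.0018,0.075,0],[-0.2,0.005,0.0018,0.085,0]]]'
python3 -m jog '[[[-0.2,0,0,0,0],[-0.2,0,0,0,0],[-0.2,0,0,0,0]]]'
python3 -m jog '[[[-0.2,0,0,0.004,0],[-0.2,0,0,0.008,0],[-0.2,0,0,0.0095,0],[-0.2,0,0,0.0095,0],[-0.2,0,0,0.0095,0]]]'
```

```text
time: 31.68
tool_pos: [0.6427, 0.0141, 0.0554]
tool_rot: [-3.141, 0.003, 0.047]
contact_force: [-0.2, 0.6, -0.6]
opening: 0.0589
grip_force: 10.0
time: 31.93
tool_pos: [0.6447, 0.0151, 0.0584]
tool_rot: [3.141, -0.002, 0.049]
contact_force: [0.5, -0.4, 0.2]
opening: 0.0586
grip_force: 10.0
time: 32.35
tool_pos: [0.644, 0.0157, 0.0476]
tool_rot: [3.142, 0.0, 0.049]
contact_force: [0.2, 0.1, -0.6]
opening: 0.059
grip_force: 10.0
```

```bash
python3 -m jog '[[[-0.2,-0.0005,0,0.0015,0],[-0.2,-0.0005,0,0.0015,0],[-0.2,-0.0005,0,0.0015,0]]]'
python3 -m jog '[[[0,0,0,0,0],[0.3,0,0,0,0],[0.5,0,0,0,0],[0.6,0,0,0,0],[0.6,0,0,0,0]]]'
python3 -m jog '[[[0.6,0,0,-0.02,0],[0.6,0,0,-0.05,0],[0.6,0,0,-0.09,0],[0.6,0,0,-0.12,0],[0.6,0,0,-0.15,0]]]'
python3 -m jog '[[[0.6,-0.04,-0.03,-0.02,0],[0.6,-0.08,-0.05,-0.02,0],[0.6,-0.12,-0.07,-0.02,0],[0.6,-0.14,-0.085,-0.02,0],[0.6,-0.14,-0.085,-0.02,0]]]'
python3 -m jog '[[[0.6,0,0,0,0],[0.6,0,0,0,0],[0.6,0,0,0,0]]]'
python3 - <<'E'
from h import *
st,im,h=snap("wrist","w13.png"); print(st["tool_pos"],st["tool_rot"])
for b in blobs(orange(h),40):
    r=rect(ray("wrist",b,0.064,st)); print("orange",b.mean(0),r)
for b in blobs(blue(h),300): print("blue",b.mean(0),rect(ray("wrist",b,.034,st)))
E
```

```text
time: 32.6
tool_pos: [0.644, 0.0156, 0.0467]
tool_rot: [3.141, -0.001, 0.049]
contact_force: [-0.0, -0.2, 2.3]
opening: 0.0585
grip_force: 10.0
time: 33.02
tool_pos: [0.6433, 0.0156, 0.0457]
tool_rot: [3.142, 0.001, 0.049]
contact_force: [0.0, 0.6, 0.1]
opening: 0.072
grip_force: 0.0
time: 33.43
tool_pos: [0.6435, 0.0156, 0.198]
tool_rot: [3.141, -0.001, 0.049]
contact_force: [0.6, -1.0, -0.0]
opening: 0.0734
grip_force: 0.0
time: 33.85
tool_pos: [0.4925, 0.0964, 0.2157]
tool_rot: [-3.14, 0.006, 0.052]
contact_force: [0.5, -0.0, 0.7]
opening: 0.0733
grip_force: 0.0
time: 34.1
tool_pos: [0.5009, 0.0931, 0.2162]
tool_rot: [3.141, -0.001, 0.049]
contact_force: [0.3, 0.5, -0.2]
opening: 0.0734
grip_force: 0.0
[0.5008584  0.09312182 0.21623011] [ 3.14129688e+00 -1.16677570e-03  4.87331127e-02]
orange [307.10638298 175.54255319] (array([0.5489, 0.1056]), array([0.0329, 0.0107]), np.float64(0.044))
orange [414.7628866  174.27835052] (array([0.5552, 0.0111]), array([0.0345, 0.0111]), np.float64(0.054))
orange [306.24271845 130.90291262] (array([0.5864, 0.1075]), array([0.0322, 0.0111]), np.float64(0.044))
orange [199.39336493 152.34597156] (array([0.5629, 0.1981]), array([0.0701, 0.0161]), np.float64(0.043))
orange [418.         130.31067961] (array([0.5914, 0.013 ]), array([0.0346, 0.0111]), np.float64(0.054))
blue [307.11340206  68.46907216] (array([0.6399, 0.1096]), array([0.0581, 0.0578]), np.float64(0.013))
blue [456.12820513  62.22115385] (array([ 0.645 , -0.0146]), array([0.0662, 0.0491]), np.float64(0.049))
blue [358.82238443  63.85644769] (array([0.6412, 0.063 ]), array([0.0856, 0.0662]), np.float64(-1.522))
blue [212.19010417  66.33463542] (array([0.6351, 0.1874]), array([0.1435, 0.0678]), np.float64(-1.522))
```

View pics/w13.png

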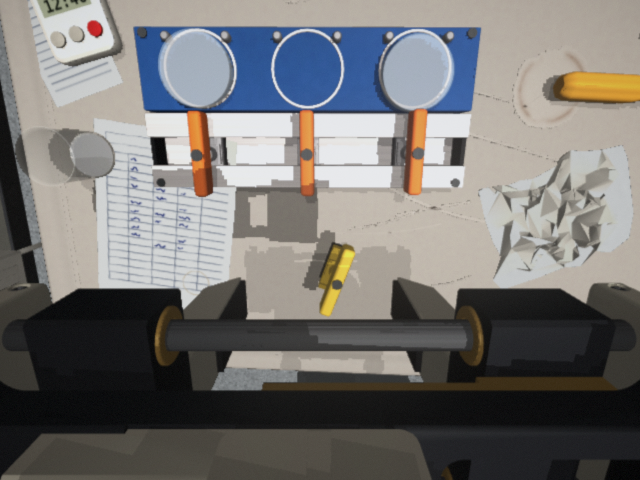

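Two dishes sit on ring2 (198,69) and ring0 (416,69). All three nuts are square at the red lines, at (199,152), (307,153) and (416,153). One numeric check of dish centring comes next.

```bash
python3 - <<'E'
from h import *
st,im,h=snap("wrist")
S=im[...,1].astype(int)
for x,y,rg in ((198,69,(.6351,.2050)),(416,69,(.6443,.0150))):
    r=cv2.resize(cv2.cvtColor(im,cv2.COLOR_RGB2GRAY)[y-48:y+48,x-48:x+48],None,fx=3,fy=3,interpolation=cv2.INTER_CUBIC)
    m=np.zeros(h.shape[:2],bool); m[y-48:y+40,x-48:x+48]=(h[y-48:y+40,x-48:x+48,1]<95)&(h[y-48:y+40,x-48:x+48,2]>70)
    m=cv2.morphologyEx(m.astype(np.uint8),cv2.MORPH_OPEN,cv2.getStructuringElement(cv2.MORPH_ELLIPSE,(25,25)))
    b=max(blobs(m,300),key=len); (c,rad)=cv2.minEnclosingCircle(b.astype(np.float32)); bb=cv2.boundingRect(b)
    print(c,rad,bb,ray("wrist",[c],.05,st)-rg)
    mm=[bb[0]+bb[2]/2-.5,bb[1]+bb[3]/2-.5]; print(mm,ray("wrist",[mm],.05,st)-rg)
E
```

```text
(196.5, 68.0) 42.32326126098633 (159, 28, 78, 81) [[-0.00217937 -0.00254921]]
[197.5, 68.0] [[-0.00213842 -0.00339211]]
(413.2234191894531, 69.05319213867188) 42.119598388671875 (378, 29, 76, 80) [[-0.0033105  0.0047223]]
[415.5, 68.5] [[-0.00279549  0.00285682]]
```

The masked blobs merge each dish with its ring. Their width and centre shift match centred dishes with parallax, so both are within about 1 mm. The nuts are within about 2 mm of the channel's middle line. I hand in.

```bash
python3 -c "
from cell import robot
print(robot.hand_in())"
```

```text
the job is handed in; nothing more can be done
None
```

The job is handed in at about 34 s of robot time: both dishes that were out sit centred on the left and right rings, and all three nuts are locked square at the red lines; hand-in returned no verdict, so this rests on my last camera check.

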